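Clamp the terminal board with the turnbuckle

ROBOT

A 6-joint arm with a two-finger parallel gripper is mounted at the origin on a cart in front of the work surface, level with it; the furniture and walls round the work are solid. World frame = base frame: x ahead of the robot, y to its left, z up, the work surface at z = 0. Lengths are in mm, angles in rad, forces in N, time in s.
With the tool pointing down it reaches from about 400 to 925 mm from the base axis. Payload 12.5 kg.
Tool frame: the origin (TCP) lies at the very end of the fingers, on their centre line; the grasp point (between the pads) lies 19 mm behind it; z points along the fingers, y is the line along which they close (so a half turn about z gives the same grasp; the last joint's range is limited). The gripper opens to 95 mm and grips with 3 to 60 N. Pads are 20 mm wide; open, the fingers measure 119 mm over their backs; the gripper's body (75 mm by 180 mm) begins 59 mm behind the grasp point.
Start: joints at [1.109, 0.491, 1.559, -0, 1.092, -0.106], TCP at [217.698, 585.881, 191.061] pointing down, gripper open.
Joint ranges: [-3.1, 3.1], [-0.84, 2.19], [0.05, 2.79], [-1.13, 4.28], [0.06, 2.93], [-2.69, 2.69]. Speed limits (rad/s): [2.22, 2.22, 2.79, 3.14, 3.14, 3.14].

INTERFACE

Orientations are given as [roll, pitch, yaw] about the fixed x, y, z axes, in that order (R = Rz(yaw) Ry(pitch) Rx(roll)).
In Python, from cell import env gives the robot as it stands.
- The arm moves only by the tool steer_hand, called after "Request:" in YAML: its name, and indented under it one key for each argument. Schema: {"type":"object","properties":{"deltas":{"type":"object","properties":{"plan":{"type":"array","items":{"type":"array","items":{"type":"number"},"minItems":5,"maxItems":5},"minItems":1,"maxItems":5}},"additionalProperties":false,"required":["plan"]},"only":{"type":"string"},"quiet":{"type":"boolean"},"lines":{"type":"string"}},"required":["deltas"],"additionalProperties":false}. deltas is an object whose key "plan" holds a list of rows, 1 to 5 of them, each of 5 numbers: dx, dy, dz in shares of 0.25 m (1.0 is 0.25 m), then a turn about the tool's z in a scale on which 1.0 is pi rad, then the opening from 0.0 (shut) to 1.0 (fully open); each row is the pose to reach, as a shift and turn from the pose commanded when the call began, along the tool's axes at that moment; what a row does not reach only later rows make up. A row lasts 1/12 s, in which the tool goes at most 41.7 mm and 0.125 rad, less where a joint would pass 70% of its speed; a pose out of reach is approached as far as the arm can. The fingers move at their own pace and stop on an object; the grip force is fixed at half the most. Time passes only in rows, so rows that do not move let the fingers close. The tool returns the time, the measured TCP pose, the force, the opening and the grip force at its end. only (a regular expression) keeps the lines of the reply that match it, lines (a string "A,B") keeps lines A to B, and quiet returns only ok. No shift or turn number may pass 1 either way. Input that does not fit is refused with a message, and nothing moves.
- env.state(): the state, without advancing time (a new reading comes with each control period).
- env.read_camera(name): name is "scene" or "top"; returns (picture, depth): 384x512x3 uint8, red, green, blue; 384x512 float32, mm along the optical axis (not along the pixel's ray), 0 where there is no reading.
- env.camera_info(name): a dict with "vertical_fov" (degrees; the focal length in pixels is half the picture's height over the tangent of half this angle, whatever the lens; pixels are square), "cx", "cy" (the principal point, pixels), "origin" and "attitude" of the camera in the world. Camera axes: x right, y down, z forward; pixel columns grow to the right and rows downward; lengths in mm; the calibration is good to about 2 mm. A picture is of the moment at which its call begins. camera_info takes no time and is no camera call.
- env.job_done(): hands the job in; it is judged then, once.
The state is a dict: "t": time; "joints": joint angles; "qvel": joint speeds; "tau": joint torques, N m; "eef_pos": TCP position; "tcp_rot": TCP orientation; "ft_force": force on the tool from outside, world axes, zero at the start; "moment": the same for the moment, N m; "opening": opening from 0.0 (shut) to 1.0 (fully open); "grip_force": force on a finger pad.
Only numpy, scipy, OpenCV 4.12 (cv2) and the standard library are available. Lean on these libraries where they do the work, as an engineer would, in place of code of your own. Each camera call takes 0.05 s, during which the arm holds its last target. There are 200 camera calls.

TASK

Two turnbuckle board holders stand on the table, and a green circuit board lies loose between the jaws of one of them. Swing the lever of that holder's turnbuckle all the way over to its far stop, so that both jaws draw in and grip the board centred and flat, then let go. Leave the empty holder as it is.

Things in the scene. Friction and masses are not known exactly. Their poses are not given: they have to be found in the camera images.
- holder: the holder with the board in it, fixed: aluminium base 130 (x) x 136 (y) x 10 mm, origin under its centre, x away from the robot, yaw within 0.4 rad. Grey bed for the board; two jaws that slide along y, tops 34 mm above the table, 53 mm at the turnbuckle. The turnbuckle lies along y on the robot's side, axis 45 mm before the origin (x = -45 mm), 40 mm above the table
- holder_knob (a point): centre of the black barrel (18 mm diameter, 22 mm long, both flat ends free) at the end of that turnbuckle's lever, an 8 mm bar. It turns with the lever: z points along the lever, the turnbuckle's axis lies at z = -75 mm; y is along that axis and the barrel, y = 0 midway between the jaws. Pinched by its ends from above, it pivots in the fingers as the lever swings
- holder_sleeve (a joint): turn of that sleeve and lever about y: 0 leans 55 degrees from upright to the robot, 0.96 upright, 1.75 (hard stop) leans 45 degrees away, over the board. Starts at 0 to 0.25. Each jaw draws in 7.2 mm per rad: pads 84 mm apart at 0, on the board at 1.53, then sprung up to the stop. About 3 N at the knob turns it, 6 N near the end; it stays where left
- terminal_board: green circuit board with screw terminals along both long sides, 78 mm (x) by 62 mm (y) by 21 mm, lying loose and flat on the grey bed (18 mm above the table) of its holder; origin 2 mm below the centre of the bare board, at the ends of its solder pins, 16 mm above the table
- spare_sleeve (a joint): the same joint of the other holder, of the same make, which is empty; it starts between 0 and 0.25 and is to stay as it is

How it is judged (in metres and radians):
At the end, for the whole second after the job is handed in: The loaded holder's turnbuckle is within 10 degrees of its far stop (joint above 1.58); the board is at rest on its bed, within 4 mm of the jaws' middle plane, square and level within 7 degrees, its origin 12 to 21 mm above the table, within 20 mm of where it lay (value of joint holder_sleeve above 1.58 rad and y of terminal_board in the frame of holder_knob between -0.004 and 0.004 m and angle between the y axis of terminal_board and the y axis of holder_knob, either way round below 0.12 rad and angle between terminal_board's own z axis and vertical below 0.12 rad and height (world z) of terminal_board between 0.012 and 0.021 m and distance of terminal_board from where it was at the start of the episode below 0.02 m and linear speed of terminal_board below 0.02 m/s); the robot touches nothing.
It fails at once if the empty holder's turnbuckle is turned by the robot (its joint passes 0.5 rad) (value of joint spare_sleeve above 0.5 rad).
It also fails if it takes over 38 s, if anything falls off the work surface, if the arm or the gripper's body presses on something with over 40 N, if the wrist force passes 120 N, or if a joint passes its speed limit or range.

## Working session

There is one attempt and no reset: what is moved stays moved. The work goes in short steps, Python scripts to look and compute and a tool call to move; the robot and the scene stay as the last step left them, time stands still between calls to the robot, and variables do not carry over. Pictures are saved under pics/ and viewed, at most 10 in all, crops included, and the job is handed in when it is done.

```bash
ls; mkdir -p pics
```

Run:
```python
from cell import env
import cv2,numpy as np
for n in("scene","top"):
    p,d=env.read_camera(n);cv2.imwrite(f"pics/{n}0.png",p[:,:,::-1]);np.savez(f"{n}0.npz",p=p,d=d)
    print(n,env.camera_info(n))
print(env.state())
```

```text
cell.py
pics
scene {'vertical_fov': 51.96931602437815, 'cx': 256.65083146311434, 'cy': 190.23384255994054, 'origin': array([ 125.52788928, -684.0422442 ,  689.89984096]), 'attitude': array([-2.19483643, -0.01363254, -0.46790165])}
top {'vertical_fov': 45.16956407823966, 'cx': 252.6702804180834, 'cy': 184.34737500362317, 'origin': array([ 335.88941925,   77.42873042, 1308.160125  ]), 'attitude': array([-3.01155010e+00, -9.83834247e-04, -1.59023506e+00])}
{'t': 0.1, 'joints': array([ 1.10940071e+00,  4.91468205e-01,  1.55938422e+00, -5.20454575e-05,
        1.09169143e+00, -1.05575825e-01]), 'qvel': array([-0.00034295, -0.0010102 , -0.00072954, -0.00160144, -0.00094485,
       -0.00044981]), 'tau': array([ 1.83835524e-03, -6.13622403e+01, -2.58602196e+01,  6.92824298e-02,
        4.70383535e-02, -7.11186613e-05]), 'eef_pos': array([217.59667714, 585.64787803, 190.54097605]), 'tcp_rot': array([-3.14064188e+00, -5.43322806e-05,  2.78579685e+00]), 'ft_force': array([-0.27634936, -0.3370844 , -0.25592386]), 'moment': array([ 0.01583878, -0.02213329, -0.03619132]), 'grip_force': 0.0, 'opening': 0.9989152374016222}
```

View pics/top0.png

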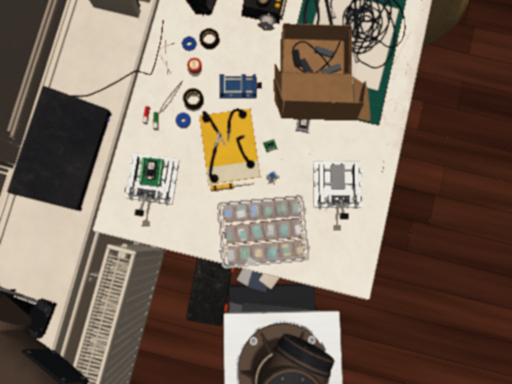

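View pics/scene0.png

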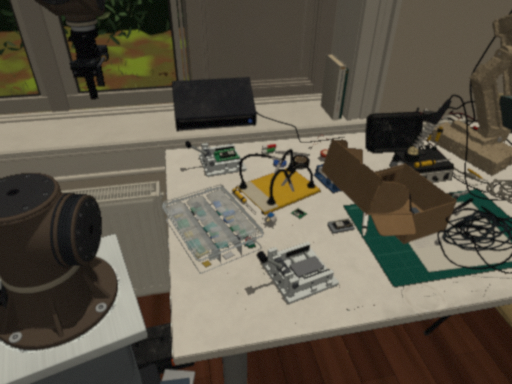

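The top view shows the loaded holder (green board) at about (151,178) and the empty one at (338,185). The lever parts of the loaded one are near (140,212) and (146,222). I'll zoom in.

Create h.py:
```python
import numpy as np,cv2
from scipy.spatial.transform import Rotation as R
from cell import env
def cam(n):
    i=env.camera_info(n);f=192/np.tan(np.radians(i['vertical_fov']/2))
    return f,i['cx'],i['cy'],np.array(i['origin']),R.from_euler('xyz',i['attitude']).as_matrix()
def ray(n,u,v):
    f,cx,cy,o,A=cam(n);return o,A@np.array([(u-cx)/f,(v-cy)/f,1])
def plane(n,u,v,z):
    o,d=ray(n,u,v);return o+d*(z-o[2])/d[2]
def proj(n,P):
    f,cx,cy,o,A=cam(n);c=(np.atleast_2d(P)-o)@A;return c[:,:2]/c[:,2:]*f+[cx,cy]
def cloud(n,d):
    f,cx,cy,o,A=cam(n);v,u=np.mgrid[:d.shape[0],:d.shape[1]]
    return np.dstack([(u-cx)/f*d,(v-cy)/f*d,d])@A.T+o
```

Run:
```python
from h import *
a=np.load('top0.npz');b=np.load('scene0.npz')
t=a['p'][145:235,110:190,::-1];s=b['p'][130:185,170:260,::-1]
cv2.imwrite('pics/crop0.png',np.vstack([cv2.resize(t,(480,540),interpolation=cv2.INTER_NEAREST)]))
cv2.imwrite('pics/crop1.png',cv2.resize(s,None,fx=8,fy=8,interpolation=cv2.INTER_NEAREST))
C=cloud('top',a['d'])
for v in range(206,228,2): print(v,[tuple(np.round(C[v,u]).astype(int)) for u in range(134,156,3)])
```

```text
206 [(np.int64(452), np.int64(411), np.int64(-2)), (np.int64(451), np.int64(402), np.int64(1)), (np.int64(444), np.int64(375), np.int64(77)), (np.int64(451), np.int64(386), np.int64(-1)), (np.int64(451), np.int64(376), np.int64(2)), (np.int64(450), np.int64(368), np.int64(2)), (np.int64(450), np.int64(359), np.int64(5)), (np.int64(450), np.int64(351), np.int64(2))]
208 [(np.int64(446), np.int64(411), np.int64(0)), (np.int64(446), np.int64(402), np.int64(1)), (np.int64(439), np.int64(374), np.int64(82)), (np.int64(445), np.int64(385), np.int64(2)), (np.int64(445), np.int64(377), np.int64(2)), (np.int64(445), np.int64(368), np.int64(2)), (np.int64(445), np.int64(360), np.int64(-1)), (np.int64(445), np.int64(351), np.int64(1))]
210 [(np.int64(440), np.int64(409), np.int64(7)), (np.int64(433), np.int64(379), np.int64(92)), (np.int64(433), np.int64(372), np.int64(89)), (np.int64(433), np.int64(365), np.int64(88)), (np.int64(439), np.int64(375), np.int64(8)), (np.int64(439), np.int64(368), np.int64(0)), (np.int64(439), np.int64(360), np.int64(0)), (np.int64(439), np.int64(351), np.int64(1)
[... 2244 characters left out ...]
, np.int64(0)), (np.int64(400), np.int64(402), np.int64(0)), (np.int64(400), np.int64(394), np.int64(-1)), (np.int64(400), np.int64(384), np.int64(3)), (np.int64(400), np.int64(376), np.int64(1)), (np.int64(400), np.int64(369), np.int64(-3)), (np.int64(399), np.int64(360), np.int64(0)), (np.int64(399), np.int64(351), np.int64(0))]
226 [(np.int64(395), np.int64(410), np.int64(0)), (np.int64(395), np.int64(402), np.int64(1)), (np.int64(394), np.int64(393), np.int64(2)), (np.int64(394), np.int64(385), np.int64(-1)), (np.int64(394), np.int64(376), np.int64(1)), (np.int64(394), np.int64(368), np.int64(-1)), (np.int64(394), np.int64(359), np.int64(1)), (np.int64(394), np.int64(351), np.int64(-1))]
```

View pics/crop0.png

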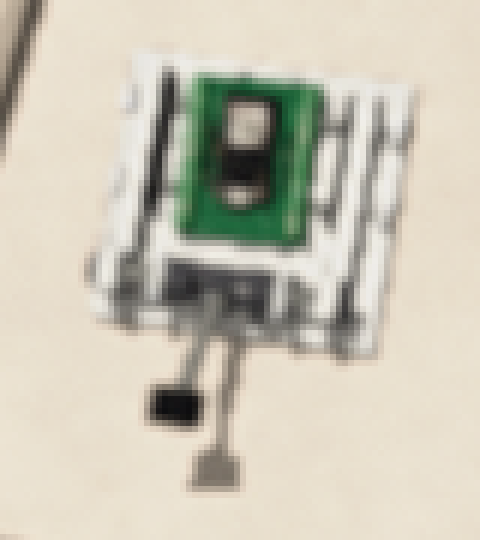

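View pics/crop1.png

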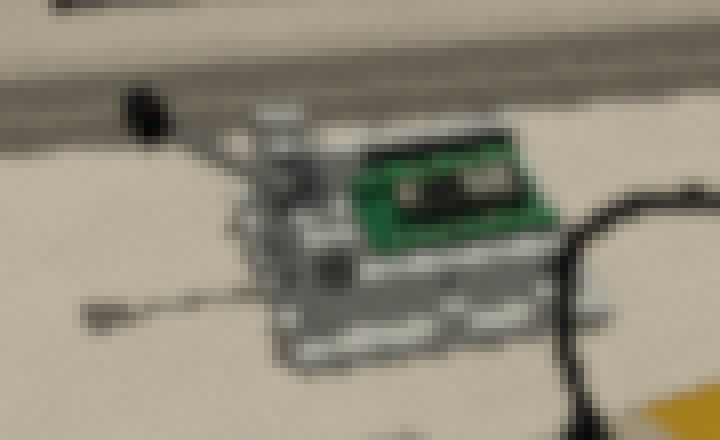

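Barrel seen at top pixel (139.5,212.5), with its shadow at (146,222). In the scene view it is at about (188,144). Next I'll triangulate the barrel and measure the base yaw.

Run:
```python
from h import *
a=np.load('top0.npz');b=np.load('scene0.npz')
def cen(p,r0,r1,c0,c1):
    g=p[r0:r1,c0:c1].max(2).astype(float)
    w=np.clip(120-g,0,90); v,u=np.mgrid[r0:r1,c0:c1]; m=w>0
    return (w*u).sum()/w.sum(),(w*v).sum()/w.sum(),(w/90).sum()
t=cen(a['p'],206,218,132,144.__int__()); s=cen(b['p'],139,150,183,193)
print(t,s)
o1,d1=ray('top',*t[:2]);o2,d2=ray('scene',*s[:2])
k=np.linalg.lstsq(np.c_[d1,-d2],o2-o1,rcond=None)[0]
print('knob',o1+k[0]*d1,o2+k[1]*d2)
# base: brighter than table
p=a['p'];g=p.astype(int).min(2)
print('table',p[230,120],p[170,115],'base',p[203,168],p[165,131])
C=cloud('top',a['d'])
for nm,m in(('bright',(g>222)),('high',(C[:,:,2]>6))):
    m=m.astype(np.uint8);m[:,:124]=0;m[:,184:]=0;m[:150]=0;m[205:]=0
    m=cv2.morphologyEx(m,cv2.MORPH_CLOSE,np.ones((3,3)))
    c=max(cv2.findContours(m,0,2)[0],key=cv2.contourArea)
    bx=cv2.boxPoints(cv2.minAreaRect(c));q=np.array([plane('top',u,v,10) for u,v in bx])
    print(nm,bx.round(1).tolist(),q.round(0).tolist(),'c',q.mean(0))
    for i in range(4):
        e=q[i]-q[i-1];print(np.hypot(*e[:2]),np.arctan2(e[1],e[0]))
# board
P=p.astype(int);m=((P[:,:,1]>P[:,:,0]+25)&(P[:,:,1]>P[:,:,2]+15)).astype(np.uint8);m[:,:130]=0;m[:,180:]=0;m[:150]=0;m[200:]=0
c=max(cv2.findContours(m,0,2)[0],key=cv2.contourArea);bx=cv2.boxPoints(cv2.minAreaRect(c));q=np.array([plane('top',u,v,25) for u,v in bx]);print('board',q.mean(0))
for i in range(4):
    e=q[i]-q[i-1];print(np.hypot(*e[:2]),np.arctan2(e[1],e[0]))
```

```text
File "<stdin>", line 7
    t=cen(a['p'],206,218,132,144.__int__()); s=cen(b['p'],139,150,183,193)
                                ^
SyntaxError: invalid decimal literal
```

Create m.py:
```python
from h import *
a=np.load('top0.npz');b=np.load('scene0.npz')
def cen(p,r0,r1,c0,c1):
    g=p[r0:r1,c0:c1].max(2).astype(float)
    w=np.clip(120-g,0,90); v,u=np.mgrid[r0:r1,c0:c1]
    return (w*u).sum()/w.sum(),(w*v).sum()/w.sum(),(w/90).sum()
t=cen(a['p'],206,218,132,145); s=cen(b['p'],139,150,183,193)
print(t,s)
o1,d1=ray('top',*t[:2]);o2,d2=ray('scene',*s[:2])
k=np.linalg.lstsq(np.c_[d1,-d2],o2-o1,rcond=None)[0]
print('knob',o1+k[0]*d1,o2+k[1]*d2)
p=a['p'];P=p.astype(int);g=P.min(2)
print('table',p[230,120],p[170,115],'base',p[203,168],p[165,131])
C=cloud('top',a['d'])
gm=((P[:,:,1]>P[:,:,0]+25)&(P[:,:,1]>P[:,:,2]+15))
for nm,m,z in(('bright',g>222,10),('high',C[:,:,2]>6,10),('board',gm,25)):
    m=m.astype(np.uint8);m[:,:124]=0;m[:,184:]=0;m[:150]=0;m[205:]=0
    m=cv2.morphologyEx(m,cv2.MORPH_CLOSE,np.ones((3,3)))
    c=max(cv2.findContours(m,0,2)[0],key=cv2.contourArea)
    bx=cv2.boxPoints(cv2.minAreaRect(c));q=np.array([plane('top',u,v,z) for u,v in bx])
    print(nm,bx.round(1).tolist(),'c',q.mean(0))
    for i in range(2):
        e=q[i]-q[i-1];print(np.hypot(*e[:2]),np.arctan2(e[1],e[0]))
```

```bash
python3 m.py
```

```text
(np.float64(139.03041589075107), np.float64(212.22408441961514), np.float64(35.8)) (np.float64(187.77844762622456), np.float64(143.66365234865611), np.float64(44.233333333333334))
knob [426.95318612 375.24789621  87.054899  ] [429.05582637 374.65153441  87.06625458]
table [233 224 206] [233 224 206] base [160 156 146] [232 229 221]
bright [[158.60000610351562, 188.8000030517578], [169.0, 169.0], [174.89999389648438, 172.10000610351562], [164.5, 191.89999389648438]] c [521.57586404 316.49646691  10.        ]
19.078847946337802 1.0696418023060814
63.354300849066775 -0.4798550553752445
high [[122.4000015258789, 201.6999969482422], [128.60000610351562, 152.0], [178.60000610351562, 158.1999969482422], [172.39999389648438, 207.89999389648438]] c [524.3400993 362.6142804  10.       ]
142.46603028204893 1.4271810553100837
143.359414844216 -0.10714834745634788
board [[138.10000610351562, 183.1999969482422], [141.60000610351562, 156.3000030517578], [163.1999969482422, 159.1999969482422], [159.6999969482422, 186.10000610351562]] c [546.65121294 359.14485187  25.        ]
61.486415170305094 1.4211643527799114
77.00465292707109 -0.11620493489983161
```

The manual's scale: shifts go in shares of 0.25 m and turns go in shares of pi rad. Converting my numbers, -200 mm / 250 = -0.8, -161 mm / 250 = -0.644, -0.226 rad / 3.1416 = -0.0719.

Request:
steer_hand:
  deltas: {"plan": [[-0.164,-0.076,0,-0.0159,0.6],[-0.324,-0.148,0,-0.0318,0.6],[-0.484,-0.22,0,-0.0477,0.6],[-0.644,-0.296,0,-0.0637,0.6],[-0.8,-0.368,0,-0.0719,0.6]]}

```text
t: 0.52
eef_pos: [365.7, 436.8, 190.8]
tcp_rot: [-3.141, -0.0, 3.015]
ft_force: [-0.5, 1.2, -0.7]
opening: 0.707
grip_force: 0.0
```

Request:
steer_hand:
  deltas: {"plan": [[0,0,0,0,0.6]]}

```text
t: 0.6
eef_pos: [368.8, 434.1, 190.9]
tcp_rot: [-3.141, 0.001, 3.009]
ft_force: [-0.7, -0.1, 0.5]
opening: 0.635
grip_force: 0.0
```

Run:
```python
from h import *
s=env.state();print(s['t'],s['eef_pos'],s['tcp_rot'],s['ft_force'],s['joints'])
y=-.13;T=R.from_euler('xyz',s['tcp_rot']).as_matrix();print(T.round(3));print(T.T@(np.array([428,375,69])-s['eef_pos']))
```

```text
0.6 [368.83494063 434.1098942  190.86104629] [-3.14050331e+00  6.47069288e-04  3.00908054e+00] [-0.66574557 -0.11637281  0.53204783] [ 7.51189689e-01  4.12687231e-01  1.69699579e+00 -1.38754219e-03
  1.03234178e+00 -6.86382373e-01]
[[-0.991  0.132  0.   ]
 [ 0.132  0.991 -0.001]
 [-0.001 -0.001 -1.   ]]
[-66.37737304 -50.64169641 121.95926114]
```

To row units: 70 mm / 250 = 0.28, -66 mm / 250 = -0.264.

Request:
steer_hand:
  deltas: {"plan": [[-0.12,-0.092,0,0,0.6],[-0.24,-0.184,0,0,0.6],[-0.264,-0.204,0.12,0,0.6],[-0.264,-0.204,0.28,0,0.6],[-0.264,-0.204,0.28,0,0.6]]}

```text
t: 1.02
eef_pos: [421.6, 376.9, 115.4]
tcp_rot: [-3.135, -0.007, 3.01]
ft_force: [-0.3, 0.8, -0.7]
opening: 0.604
grip_force: 0.0
```

Run:
```python
from h import *
p,d=env.read_camera('top');q,e=env.read_camera('scene')
c1=cv2.resize(p[150:235,100:200,::-1],None,fx=6,fy=6);c2=cv2.resize(q[100:185,150:250,::-1],None,fx=6,fy=6)
cv2.imwrite('pics/ab.png',np.vstack([cv2.resize(c1,(353,300)),cv2.resize(c2,(353,300))]))
s=env.state();print(s['eef_pos'],s['tcp_rot'])
```

```text
[423.16103885 379.25164343 120.80565683] [-3.13987765e+00 -2.03749276e-03  3.01177527e+00]
```

View pics/ab.png

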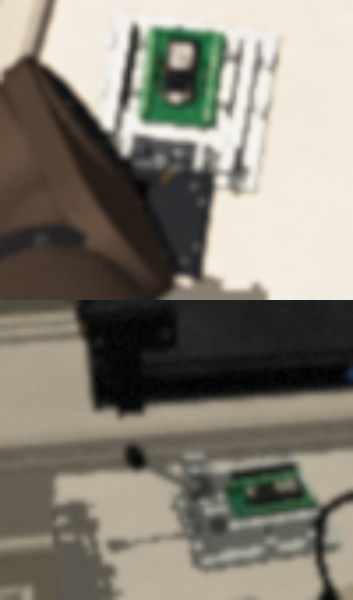

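The barrel (scene crop, about (135,455)) is just below the fingers (about (122,405)), and the path is clear. I'll let the arm settle and check the offset.

Request:
steer_hand:
  deltas: {"plan": [[0,0,0,0,0.6],[0,0,0,0,0.6]]}

```text
t: 1.28
eef_pos: [424.0, 380.3, 123.0]
tcp_rot: [3.14, 0.002, 3.013]
ft_force: [-0.1, -0.7, -0.0]
opening: 0.602
grip_force: 0.0
```

To row units: 54 mm / 250 = 0.216, 38 mm / 250 = 0.152.

Request:
steer_hand:
  deltas: {"plan": [[-0.02,-0.02,0.08,0,0.6],[-0.02,-0.02,0.152,0,0.6],[-0.02,-0.02,0.216,0,0.6],[-0.02,-0.02,0.216,0,0.6]]}

```text
t: 1.62
eef_pos: [427.3, 373.6, 66.1]
tcp_rot: [-3.141, -0.001, 3.012]
ft_force: [-0.3, 0.7, -0.7]
opening: 0.597
grip_force: 0.0
```

Request:
steer_hand:
  deltas: {"plan": [[0,0,0,0,0.4],[0,0,0,0,0.2],[0,0,0,0,0.1],[0,0,0,0,0],[0,0,0,0,0]]}

```text
t: 2.03
eef_pos: [428.2, 373.9, 67.9]
tcp_rot: [3.141, 0.001, 3.012]
ft_force: [-0.2, 0.6, -0.1]
opening: 0.306
grip_force: 0.0
```

Request:
steer_hand:
  deltas: {"plan": [[0,0,0,0,0],[0,0,0,0,0],[0,0,0,0,0],[0,0,0,0,0]]}

```text
t: 2.37
eef_pos: [428.2, 374.1, 67.5]
tcp_rot: [3.141, 0.001, 3.012]
ft_force: [-1.7, 4.6, 5.2]
opening: 0.217
grip_force: 30.0
```

Run:
```python
from h import *
q,e=env.read_camera('scene')
cv2.imwrite('pics/gr.png',cv2.resize(q[100:185,150:250,::-1],None,fx=6,fy=6))
```

```text
(no output)
```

View pics/gr.png

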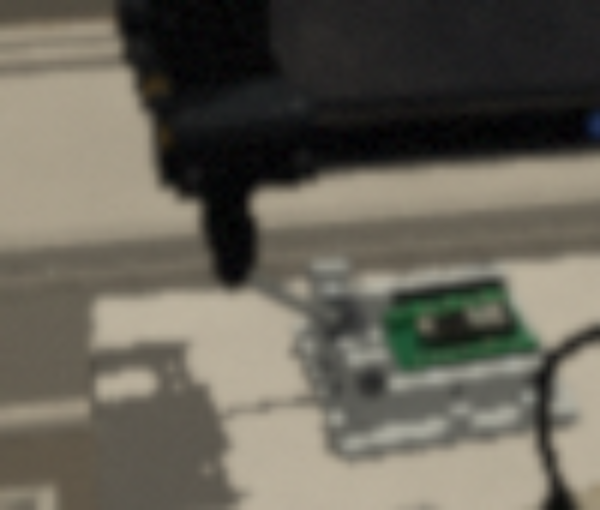

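Scene crop: the fingers hold the barrel at (232,240) and the opening fits its 22 mm length. Now the arc, starting with small steps while I watch the force.

To row units: -22 mm / 250 = -0.088, -18.5 mm / 250 = -0.074.

Request:
steer_hand:
  deltas: {"plan": [[-0.02,0,-0.022,0,0],[-0.04,0,-0.04,0,0],[-0.064,0,-0.06,0,0],[-0.088,0,-0.074,0,0],[-0.088,0,-0.074,0,0]]}

```text
t: 2.83
eef_pos: [450.4, 370.7, 85.7]
tcp_rot: [3.142, -0.0, 3.011]
ft_force: [0.3, 2.4, 3.7]
opening: 0.218
grip_force: 30.0
```

Request:
steer_hand:
  deltas: {"plan": [[0,0,0,0,0]]}

```text
t: 2.92
eef_pos: [450.1, 370.8, 85.5]
tcp_rot: [3.141, 0.001, 3.011]
ft_force: [0.1, 3.3, 0.9]
opening: 0.214
grip_force: 30.0
```

To row units: -36 mm / 250 = -0.144, -28.5 mm / 250 = -0.114.

Request:
steer_hand:
  deltas: {"plan": [[-0.028,0,-0.0132,0,0],[-0.056,0,-0.024,0,0],[-0.084,0,-0.0308,0,0],[-0.114,0,-0.0352,0,0],[-0.144,0,-0.0368,0,0]]}

```text
t: 3.33
eef_pos: [484.7, 365.7, 95.6]
tcp_rot: [-3.14, -0.001, 3.012]
ft_force: [-5.8, -3.5, 14.5]
opening: 0.214
grip_force: 30.1
```

Request:
steer_hand:
  deltas: {"plan": [[0,0,0,0,0]]}

```text
t: 3.42
eef_pos: [486.1, 365.5, 95.7]
tcp_rot: [-3.141, 0.0, 3.012]
ft_force: [-0.0, -2.9, 13.3]
opening: 0.214
grip_force: 30.1
```

To row units: -36 mm / 250 = -0.144, -29 mm / 250 = -0.116.

Request:
steer_hand:
  deltas: {"plan": [[-0.03,0,-0.004,0,0],[-0.06,0,0,0,0],[-0.088,0,0.008,0,0],[-0.116,0,0.018,0,0],[-0.144,0,0.032,0,0]]}

```text
t: 3.83
eef_pos: [522.8, 360.1, 88.9]
tcp_rot: [-3.141, 0.003, 3.013]
ft_force: [2.1, -12.5, 21.4]
opening: 0.212
grip_force: 30.0
```

Request:
steer_hand:
  deltas: {"plan": [[0,0,0,0,0]]}

```text
t: 3.92
eef_pos: [523.8, 359.9, 88.2]
tcp_rot: [-3.141, 0.004, 3.012]
ft_force: [5.6, -10.5, 14.7]
opening: 0.215
grip_force: 30.0
```

To row units: -17.5 mm / 250 = -0.07, -1.5 mm / 250 = -0.006.

Request:
steer_hand:
  deltas: {"plan": [[-0.02,-0.004,0.01,0,0],[-0.038,-0.006,0.024,0,0],[-0.054,-0.008,0.038,0,0],[-0.07,-0.008,0.052,0,0],[-0.07,-0.008,0.052,0,0]]}

```text
t: 4.33
eef_pos: [541.6, 356.8, 75.5]
tcp_rot: [3.14, 0.006, 3.012]
ft_force: [9.8, -4.5, 13.1]
opening: 0.222
grip_force: 30.1
```

Request:
steer_hand:
  deltas: {"plan": [[0,0,0,0,0]]}

```text
t: 4.42
eef_pos: [541.4, 356.8, 75.6]
tcp_rot: [3.14, 0.006, 3.012]
ft_force: [9.5, -4.8, 11.9]
opening: 0.223
grip_force: 30.1
```

To row units: -4 mm / 250 = -0.016, -2 mm / 250 = -0.008.

Request:
steer_hand:
  deltas: {"plan": [[-0.008,0,0.008,0,0],[-0.016,0,0.016,0,0],[-0.016,0,0.016,0,0]]}

```text
t: 4.67
eef_pos: [545.2, 356.2, 71.7]
tcp_rot: [3.14, 0.006, 3.012]
ft_force: [9.0, -5.0, 12.7]
opening: 0.219
grip_force: 30.1
```

```bash
python3 - <<'E'
from h import *
q,e=env.read_camera('scene')
cv2.imwrite('pics/en.png',cv2.resize(q[100:185,150:250,::-1],None,fx=6,fy=6))
E
```

```text
(no output)
```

View pics/en.png

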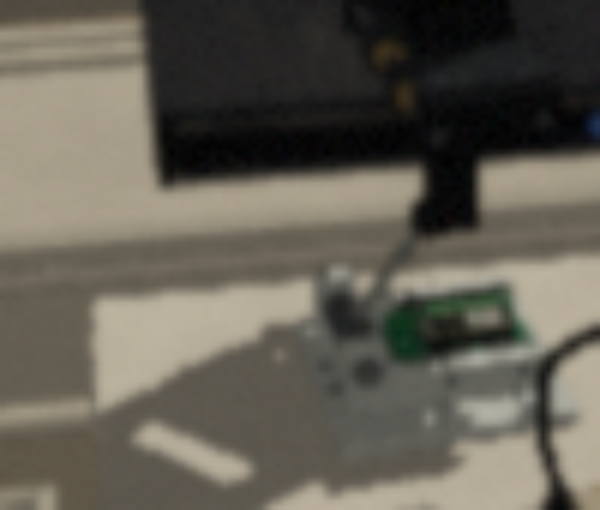

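The lever now leans over the board and is still in the fingers (scene crop about (445,190)). I can't feel a clear stop yet, so I'll push on.

To row units: 5 mm / 250 = 0.02, -4 mm / 250 = -0.016.

Request:
steer_hand:
  deltas: {"plan": [[-0.008,0,0.01,0,0],[-0.016,0,0.02,0,0],[-0.016,0,0.02,0,0]]}

```text
t: 4.97
eef_pos: [549.3, 355.6, 66.6]
tcp_rot: [3.14, 0.006, 3.012]
ft_force: [10.4, -6.3, 11.2]
opening: 0.223
grip_force: 30.1
```

To row units: 4 mm / 250 = 0.016, -3 mm / 250 = -0.012.

Request:
steer_hand:
  deltas: {"plan": [[-0.008,0,0.01,0,0],[-0.012,0,0.016,0,0],[-0.012,0,0.016,0,0]]}

```text
t: 5.22
eef_pos: [551.8, 355.2, 63.1]
tcp_rot: [3.14, 0.005, 3.012]
ft_force: [5.4, -5.7, 16.7]
opening: 0.22
grip_force: 30.1
```

To row units: 4 mm / 250 = 0.016, -3 mm / 250 = -0.012.

Request:
steer_hand:
  deltas: {"plan": [[-0.008,0,0.01,0,0],[-0.012,0,0.016,0,0],[-0.012,0,0.016,0,0]]}

```text
t: 5.47
eef_pos: [553.8, 355.0, 60.7]
tcp_rot: [3.14, 0.005, 3.012]
ft_force: [-4.2, -7.4, 34.1]
opening: 0.229
grip_force: 30.0
```

The resistance jumped to about 27 N tangentially, so this is the stop. I'll relax, release and lift.

To row units: -3 mm / 250 = -0.012.

Request:
steer_hand:
  deltas: {"plan": [[0,0,-0.012,0,0],[0,0,-0.012,0,0.3],[0,0,-0.012,0,0.5],[0,0,-0.012,0,0.5],[0,0,-0.012,0,0.5]]}

```text
t: 5.88
eef_pos: [551.8, 355.2, 59.2]
tcp_rot: [-3.141, -0.001, 3.012]
ft_force: [-0.0, -0.6, 0.1]
opening: 0.445
grip_force: 0.0
```

Request:
steer_hand:
  deltas: {"plan": [[0,0,0,0,0.5],[0,0,-0.08,0,0.5],[0,0,-0.2,0,0.5],[0,0,-0.36,0,0.5],[0,0,-0.52,0,0.5]]}

```text
t: 6.3
eef_pos: [551.6, 355.2, 190.3]
tcp_rot: [-3.14, -0.002, 3.012]
ft_force: [0.3, 0.3, -0.2]
opening: 0.501
grip_force: 0.0
```

Request:
steer_hand:
  deltas: {"plan": [[0.16,0,-0.08,0,0.5],[0.32,0,-0.16,0,0.5],[0.48,0,-0.16,0,0.5],[0.6,0,-0.16,0,0.5],[0.6,0,-0.16,0,0.5]]}

```text
t: 6.72
eef_pos: [398.4, 375.2, 230.5]
tcp_rot: [3.142, -0.001, 3.015]
ft_force: [0.1, 0.0, 0.9]
opening: 0.496
grip_force: 0.0
```

Run:
```python
from h import *
a,d=env.read_camera('top');b,e=env.read_camera('scene');np.savez('f.npz',a=a,d=d,b=b)
c1=cv2.resize(a[140:235,100:200,::-1],None,fx=4,fy=4,interpolation=cv2.INTER_CUBIC);c2=cv2.resize(b[100:195,150:250,::-1],None,fx=4,fy=4,interpolation=cv2.INTER_CUBIC)
cv2.imwrite('pics/fin.png',np.hstack([c1,c2]))
```

```text
(no output)
```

View pics/fin.png

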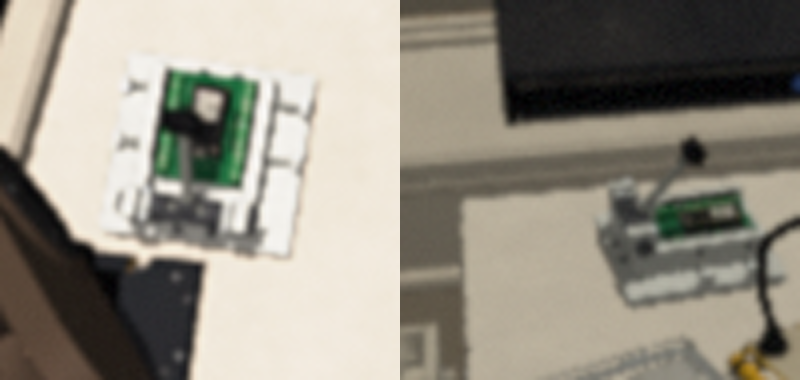

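Final crops: the barrel is over the board at top pixel (146,170) and scene pixel (223,138), and the jaws are on the board. Triangulating the lever angle.

Run:
```python
from h import *
f=np.load('f.npz')
def cen(p,r0,r1,c0,c1):
    g=p[r0:r1,c0:c1].max(2).astype(float);w=np.clip(70-g,0,60);v,u=np.mgrid[r0:r1,c0:c1]
    return (w*u).sum()/w.sum(),(w*v).sum()/w.sum()
t=cen(f['a'],166,174,139,153);s=cen(f['b'],133,144,218,229);print(t,s)
o1,d1=ray('top',*t);o2,d2=ray('scene',*s)
k=np.linalg.lstsq(np.c_[d1,-d2],o2-o1,rcond=None)[0];P=(o1+k[0]*d1+o2+k[1]*d2)/2
D=P-[428,375,87];c=np.hypot(D[0],D[1]);print(P,c,D[2],'swing',2*np.arcsin(np.hypot(c,D[2])/150),'end lean',np.arccos((P[2]-40)/75),env.state()['t'])
P=f['a'].astype(int);m=((P[:,:,1]>P[:,:,0]+25)&(P[:,:,1]>P[:,:,2]+15)).astype(np.uint8);m[:,:130]=0;m[:,180:]=0;m[:150]=0;m[200:]=0
bx=cv2.boxPoints(cv2.minAreaRect(cv2.findNonZero(m)));q=np.array([plane('top',u,v,25) for u,v in bx]);print('board',q.mean(0),[np.arctan2(*(q[i]-q[i-1])[1::-1]) for i in range(2)])
```

```text
(np.float64(145.93584379358438), np.float64(170.47454672245468)) (np.float64(222.8709942481512), np.float64(137.86442070665572))
[538.97217855 357.01091013  90.57450782] 112.42077996003087 3.5745078177595246 swing 1.695672528266172 end lean 0.8307437040955609 6.8167
board [545.84538996 358.60327588  25.        ] [np.float64(1.3857430313067876), np.float64(-0.15161037248847872)]
```

```bash
python3 -c "
from cell import env
print(env.job_done())"
```

```text
the job is handed in; nothing more can be done
None
```

I swung the loaded holder's lever to its far stop, released it and handed the job in at about 6.8 s. The final images show the lever leaning about 0.83 rad, against 0.785 nominal at the stop. The board is between the closed jaws about 1 mm from where it lay, and I never went near the empty holder. The judge's verdict was not returned.

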